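# Fill the pin carousel and hold its long row at the front

## Task

Two loose metal spacer pins, one long and one short, stand on the packing table. Stand each of them upright in the empty part of the carousel tray whose pins have the same length and let go of it; then gently turn the carousel by its black knob until the middle of the long-pin row is lined up with the pointer on the carousel's fixed base, and finish still gripping the knob, holding the carousel still there. Do not spin the carousel, and leave the other things on the table where they are.

Things in the scene. Friction and masses are not known exactly. Their poses are not given: they have to be found in the camera images.
- carousel_base: fixed dark steel disc, 256 mm in diameter, under the carousel. Origin: centre of its underside, on the table and on the carousel's vertical axis. Its -x axis runs roughly to the robot, along the pointer: a 22 mm wide tab with a 6 mm wide raised aluminium rib, reaching 156 mm from the axis, rib top 18 mm above the table. It cannot move
- rotor: the carousel's turning deck with all it carries: grey disc, 242 mm across, top 24 mm above the table, hub 13 mm higher. Origin on the axis, 12 mm above the table; -x runs through the long row's middle. It turns either way by over a full turn and stays where left (friction about 0.06 N m, no spring). From the long row, the short row lies 120 degrees counter-clockwise, the knob 240
- row_long (a point): wooden trough 46 x 140 mm on the turning deck, for long pins; inner floor 38 x 132 mm, walls 16 mm above it. Origin: centre of its underside, 73 mm from the carousel's axis, 24 mm above the table; floor at z = +4 mm. -x points radially outward, y runs along the row. Two 72 mm pins, 30 mm thick, are fixed in it at y = -49 and -16 mm; y = 0 to +66 mm is empty
- row_short (a point): wooden trough 46 x 140 mm on the turning deck, for short pins; inner floor 38 x 132 mm, walls 16 mm above it. Origin: centre of its underside, 73 mm from the carousel's axis, 24 mm above the table; floor at z = +4 mm. -x points radially outward, y runs along the row. Two 48 mm pins, 30 mm thick, are fixed in it at y = -49 and -16 mm; y = 0 to +66 mm is empty
- row_long_space (a point): middle of the empty part of the long row, on the tray's inner floor, 28 mm above the table: a good place for the foot of the long pin (y = +34 mm in the row). Pins stand loose in the rows and can topple if the deck is jerked; turning at about 0.5 rad/s with soft starts is safe
- row_short_space (a point): the same for the short row
- row_long_mark (a point): top outer edge of the 6 mm wide aluminium rib at the middle of the long tray's outer wall, 99.5 mm from the carousel's axis, 44 mm above the table; it must come over the line of the pointer
- turn_knob_grip (a point): where to grip the upright round black knob post that turns the deck: on the post's axis, 45 mm above the deck (69 mm above the table), 95 mm from the carousel's axis. Stem 18 mm in diameter, foot 32 mm across and 8 mm high, top 67 mm above the deck (91 mm above the table)
- pin_long: loose upright aluminium pin, plain cylinder 30 mm in diameter, 72 mm tall, about 100 g, standing on the table. Origin: centre of its underside, z up
- pin_short: loose upright aluminium pin, plain cylinder 30 mm in diameter, 48 mm tall, about 70 g, standing on the table. Origin: centre of its underside, z up
- tape_masking: bystander: flat roll of masking tape 104 mm across, 25 mm high; origin at the centre of its underside
- tape_clear: bystander: roll of packing tape 90 mm across, 48 mm high; origin at the centre of its underside
- card_deck: bystander: stack of white cards 66 x 95 x 16 mm; origin at the centre of its underside
- loupe: bystander: black stand magnifier 36 mm in diameter, 42 mm tall; origin at the centre of its underside
- tool_jar: bystander: open jar 77 mm in diameter holding pens, 162 mm tall with them; origin at the centre of its underside. Right of it, at about x = 0.60, y = -0.20 m, stands a tall fixed lamp post: keep the wrist clear of it
- jar_tall: bystander: black ink jar 86 mm in diameter, 115 mm tall; origin at the centre of its underside
- jar_low: bystander: black ink jar 88 mm in diameter, 90 mm tall; origin at the centre of its underside
Not all that is in view belongs to the job. Leave any green or pink look-alike of the pin_short alone.

How it is judged:
On the way, in this order (a step that is already met when the one before it is completed fails the run):
1. both pins stand upright in the empty part of the matching rows and have been let go (x of pin_long in the frame of row_long between -0.009 and 0.009 m and y of pin_long in the frame of row_long between 0.01 and 0.055 m and z of pin_long in the frame of row_long between -0.001 and 0.009 m and angle between each of pin_long, pin_short's own z axis and vertical below 0.12 rad and x of pin_short in the frame of row_short between -0.009 and 0.009 m and y of pin_short in the frame of row_short between 0.01 and 0.055 m and z of pin_short in the frame of row_short between -0.001 and 0.009 m and contact force between the fingers and pin_long below 0.05 N and contact force between the fingers and pin_short below 0.05 N), for 0.3 s.
2. the long row's middle has been turned to the pointer, with the fingers on the knob (y of row_long_mark in the frame of carousel_base between -0.009 and 0.009 m and x of row_long_mark in the frame of carousel_base below 0 m and distance between the grasp point and turn_knob_grip below 0.05 m and contact force between the fingers and rotor above 0.5 N), for 0.2 s.
At the end, for the whole second after the job is handed in: Each pin stands on the floor of the empty part of its row, upright within 7 degrees, let go; the long row's mark is within 9 mm of the pointer's line (5 degrees), the deck still (under 0.05 rad/s), and the fingers still grip the knob (over 3 N, TCP within 50 mm of its grip point) (all of step 1 and y of row_long_mark in the frame of carousel_base between -0.009 and 0.009 m and x of row_long_mark in the frame of carousel_base below 0 m and contact force between the fingers and rotor above 3 N and distance between the grasp point and turn_knob_grip below 0.05 m and angular speed of rotor below 0.05 rad/s); the arm keeps its last pose, push and grip.
It fails at once if the carousel is spun (faster than 2.5 rad/s) (angular speed of rotor above 2.5 rad/s).
It fails at once if a bystander is moved by more than 30 mm (distance of any of tape_masking, tape_clear, card_deck, loupe, tool_jar, jar_tall, jar_low from where it was at the start of the episode above 0.03 m).
It also fails if it takes over 72 s, if anything falls off the work surface, if the arm or the gripper's body presses on something with over 40 N, if the wrist force passes 120 N, or if a joint passes its speed limit or range.

## Robot

A 6-joint arm with a two-finger parallel gripper is mounted at the origin on a cart in front of the work surface, level with it; the furniture and walls round the work are solid. World frame = base frame: x ahead of the robot, y to its left, z up, the work surface at z = 0. Lengths are in m, angles in rad, forces in N, time in s.
With the tool pointing down it reaches from about 0.275 to 0.725 m from the base axis. Payload 15.9 kg.
Tool frame: the origin (TCP) lies between the finger pads, 19 mm behind the fingertips; this is the grasp point; z points along the fingers, y is the line along which they close (so a half turn about z gives the same grasp; the last joint's range is limited). The gripper opens to 85 mm and grips with 20 to 120 N. Pads are 22 mm wide; open, the fingers measure 114 mm over their backs; the gripper's body (76 mm by 85 mm) begins 54 mm behind the grasp point. The pads swing forward as they close: fully open they stand 13 mm farther back than shut.
Start: joints at [0, 0.213, -0.034, 1.323, 0, 1.571], TCP at [0.5, -0, 0.25] pointing down, gripper open.
Joint ranges: [-2.98, 2.98], [-0.74, 1.72], [-1.14, 1.35], [-2.1, 2.04], [-1.57, 1.44], [-3.14, 3.14]. Speed limits (rad/s): [1.89, 1.89, 2.39, 2.57, 3.14, 3.14].

## Interface

Orientations are given as a unit quaternion [w, x, y, z].
In Python, from station import env gives the robot as it stands. The module is installed in compiled form; this text tells all that it offers.
- The arm moves only by the shell command python3 -m inch 'ROWS' [OPENING]. ROWS is JSON, a list of rows, each a list of 4 numbers: the shift along the tool's x, y, z normalised to -1 to 1, where 1 is 0.25 m, then the turn about the tool's z normalised to -1 to 1, where 1 is 60 degrees. A call has 1 to 20 rows; each row shifts and turns the commanded pose from where the row before left it, along the tool's axes as they then stand; what a row does not reach is not made up. A row lasts 1/12 s, in which the tool goes at most 41.7 mm and 7.16 degrees, less where a joint would pass 70% of its speed; a pose out of reach is approached as far as the arm can. A call with a number of a shift or a turn outside -1 to 1 is refused whole. A call with a gripper value outside its range is refused whole. OPENING is the closure, from 0 (fully open) to 1 (shut), set as the call begins (- or left out, the last holds). The fingers move at their own pace and stop on an object; the grip force is fixed at half the most. Time passes only in rows, so rows that do not move let the fingers close. It gives the time, the measured TCP pose, the force, the opening and the grip force at its end, in the units of the state.
- env.read_state(): the state, without advancing time (a new reading comes with each control period).
- env.grab_frame(name): name is "scene" or "side" or "wrist"; returns the picture (400x640x3 uint8, red, green, blue); there is no depth.
- env.get_calibration(name): a dict with "fx", "fy", "cx", "cy" (pixels), "rvec" (rotation vector, rad) and "tvec" (3), from world to camera coordinates, as OpenCV has them. Camera axes: x right, y down, z forward; pixel columns grow to the right and rows downward; lengths in m; the calibration is good to about 2 mm. A picture is of the moment at which its call begins: read the wrist's pose just before it. get_calibration takes no time and is no camera call; for the wrist camera it gives the pose at the moment of the call.
- env.sign_off(): hands the job in; it is judged then, once.
The state is a dict: "clock": time; "qpos": joint angles; "qvel": joint speeds; "tau": joint torques, N m; "eef_pos": TCP position; "tool_rot": TCP orientation; "ft_force": force on the tool from outside, world axes, zero at the start; "moment": the same for the moment, N m; "grip_width": finger opening in m; "finger_force": force on a finger pad.
Only numpy, scipy, OpenCV 4.12 (cv2) and the standard library are available. Lean on these libraries where they do the work, as an engineer would, in place of code of your own. Each camera call takes 0.05 s, during which the arm holds its last target. There are 200 camera calls.

## Working session

There is one attempt and no reset: what is moved stays moved. The work goes in short steps, Python scripts to look and compute and a shell command to move; the robot and the scene stay as the last step left them, time stands still between calls to the robot, and variables do not carry over. Pictures are saved under pics/ and viewed, at most 10 in all, crops included, and the job is handed in when it is done.

```bash
mkdir -p pics; cat > h.py <<'E'
import numpy as np, cv2
from station import env
def ray(name,u,v,z,cal=None):
    c=cal or env.get_calibration(name)
    R=cv2.Rodrigues(np.array(c['rvec'],float))[0];t=np.array(c['tvec'],float).ravel()
    o=-R.T@t; d=R.T@np.array([(u-c['cx'])/c['fx'],(v-c['cy'])/c['fy'],1])
    return o+d*(z-o[2])/d[2]
def proj(name,P,cal=None):
    c=cal or env.get_calibration(name)
    K=np.array([[c['fx'],0,c['cx']],[0,c['fy'],c['cy']],[0,0,1.]])
    return cv2.projectPoints(np.array(P,float).reshape(-1,1,3),np.array(c['rvec'],float),np.array(c['tvec'],float),K,None)[0].reshape(-1,2)
def snap(name,fn,crop=None,s=1):
    im=env.grab_frame(name)[:,:,::-1]
    cv2.imwrite('pics/raw_'+fn,im)
    if crop: im=im[crop[1]:crop[3],crop[0]:crop[2]]
    cv2.imwrite('pics/'+fn,cv2.resize(im,None,fx=s,fy=s,interpolation=cv2.INTER_CUBIC))
E
python3 - <<'E'
from h import *
snap('scene','a.png',s=1.25);snap('side','b.png',s=1.25)
np.set_printoptions(precision=3,suppress=True)
print(env.read_state())
for n in('scene','side','wrist'):print(n,env.get_calibration(n))
E
```

```text
{'clock': 0.1, 'qpos': array([ 0.   ,  0.213, -0.035,  1.324, -0.   ,  1.571]), 'qvel': array([ 0.   , -0.001,  0.002,  0.001, -0.001, -0.001]), 'tau': array([  0.002, -68.724,  48.781,   0.012,   0.   ,   0.   ]), 'eef_pos': array([0.5 , 0.  , 0.25]), 'tool_rot': array([-0.   ,  0.707,  0.707, -0.   ]), 'ft_force': array([-0.239,  0.647, -0.632]), 'moment': array([ 0.009,  0.023, -0.   ]), 'finger_force': 0.0, 'grip_width': 0.08560983419248396}
scene {'fx': 449.6744299903295, 'fy': 449.6744299903295, 'cx': 312.11968762578124, 'cy': 201.2081720201909, 'rvec': array([ 0.851, -2.506,  1.095]), 'tvec': array([0.445, 0.292, 1.38 ])}
side {'fx': 362.3311562145046, 'fy': 362.3311562145046, 'cx': 321.6761782520797, 'cy': 199.66272767707255, 'rvec': array([ 1.977, -0.107,  0.108]), 'tvec': array([-0.551,  0.102,  0.997])}
wrist {'fx': 333.5569893972416, 'fy': 333.5569893972416, 'cx': 320.2434628768773, 'cy': 201.71686581229966, 'rvec': array([-2.883, -0.001,  0.002]), 'tvec': array([-0.499, -0.034,  0.378])}
```

View pics/a.png

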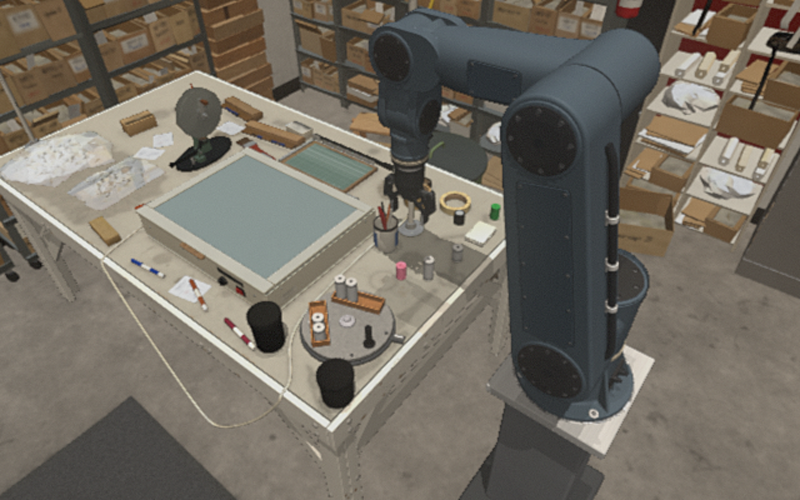

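View pics/b.png

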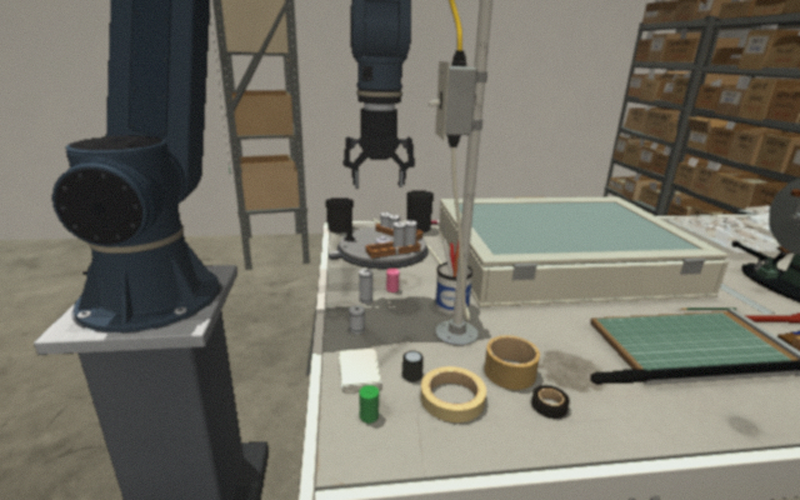

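Scene view (1.25x): the carousel hub is at about (347,321), the knob at (369,335) and the pointer at (398,339). The long pin is at (429,267), the grey short pin at (458,252), with pink (401,270) and green (495,212) look-alikes. Next I'll enlarge crops.

```bash
python3 - <<'E'
from h import *
a=cv2.imread('pics/raw_a.png');b=cv2.imread('pics/raw_b.png')
cv2.imwrite('pics/a2.png',cv2.resize(a[170:305,230:410],None,fx=4.4,fy=4.4,interpolation=cv2.INTER_CUBIC))
cv2.imwrite('pics/b2.png',cv2.resize(b[145:275,255:385],None,fx=4.5,fy=4.5,interpolation=cv2.INTER_CUBIC))
E
```

```text
(no output)
```

View pics/a2.png

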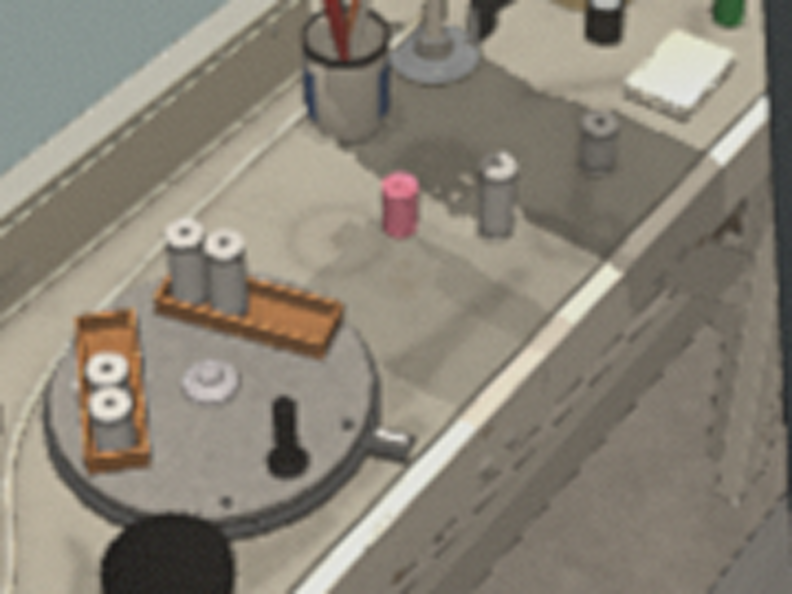

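View pics/b2.png

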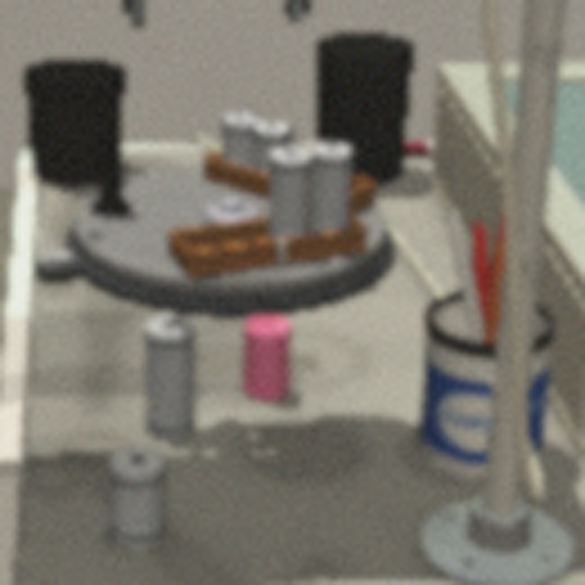

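```bash
cat > fit.py <<'E'
from h import *
from scipy.optimize import least_squares
np.set_printoptions(precision=4,suppress=True)
A=lambda u,v:(230+u/4.4,170+v/4.4)
B=lambda u,v:(255+u/4.5,145+v/4.5)
ca,cb=env.get_calibration('scene'),env.get_calibration('side')
rot=lambda a,p:np.array([np.cos(a)*p[0]-np.sin(a)*p[1],np.sin(a)*p[0]+np.cos(a)*p[1]])
r=np.radians
M={'hub':((0,0),.037),'l1':((-.073,-.049),.1),'l2':((-.073,-.016),.1),
's1':(rot(r(120),(-.073,-.049)),.076),'s2':(rot(r(120),(-.073,-.016)),.076),'k':(rot(r(240),(-.095,0)),.091)}
print('ptr',ray('scene',*A(407,440),.018),ray('side',*B(42,266),.018))
print('hub',ray('scene',*A(211,372),.037),ray('side',*B(232,206),.037))
print('long',ray('scene',*A(498,162),.072),ray('side',*B(170,327),.072))
print('short',ray('scene',*A(600,122),.048),ray('side',*B(138,462),.048))
for n,p,z in(('pink',(401,184),.048),('knobtop',(284,403),.091)):print(n,ray('scene',*A(*p),z))
obs=[('scene',ca,A(211,372),'hub'),('scene',ca,A(185,233),'l'),('scene',ca,A(224,243),'l'),('scene',ca,A(107,367),'s'),('scene',ca,A(110,402),'s'),('scene',ca,A(284,403),'k'),
('side',cb,B(290,156),'l'),('side',cb,B(330,152),'l'),('side',cb,B(239,120),'s'),('side',cb,B(272,130),'s')]
asn=['hub','l1','l2','s2','s1','k','l2','l1','s1','s2']
def res(x,asn=asn):
    o=[]
    for (n,c,uv,_),m in zip(obs,asn):
        p,z=M[m];q=np.r_[rot(x[2],p)+x[:2],z]
        o.append(proj(n,q,c)[0]-uv)
    return np.ravel(o)
import itertools
best=[]
for sa in itertools.product([0,1],repeat=4):
    a=list(asn)
    for k,(i,j) in zip(sa,((1,2),(3,4),(6,7),(8,9))):
        if k:a[i],a[j]=a[j],a[i]
    for t in range(0,360,60):
        s=least_squares(res,[.4,.3,r(t)],kwargs={'asn':a});best.append((s.cost,s.x,a))
best.sort(key=lambda b:b[0])
for b in best[:2]:print(b)
x=best[0][1];print(res(x,best[0][2]).reshape(-1,2))
W=lambda p:rot(x[2],p)+x[:2]
print('longspace',W((-.073,.034)),'shortspace',W(rot(r(120),(-.073,.034))),'knob',W(M['k'][0]),'theta deg',np.degrees(x[2])%360)
E
python3 fit.py
```

```text
ptr [0.3819 0.1795 0.018 ] [0.3868 0.1547 0.018 ]
hub [0.527  0.2284 0.037 ] [0.5297 0.2149 0.037 ]
long [ 0.4671 -0.0545  0.072 ] [ 0.4682 -0.0607  0.072 ]
short [ 0.4414 -0.1667  0.048 ] [ 0.445  -0.1743  0.048 ]
pink [ 0.5288 -0.0077  0.048 ]
knobtop [0.4342 0.252  0.091 ]
(np.float64(4.691273772933571), array([0.5282, 0.2283, 1.8604]), ['hub', 'l1', 'l2', 's2', 's1', 'k', 'l2', 'l1', 's1', 's2'])
(np.float64(4.691273772933639), array([0.5282, 0.2283, 1.8604]), ['hub', 'l1', 'l2', 's2', 's1', 'k', 'l2', 'l1', 's1', 's2'])
[[-0.2744 -0.1886]
 [ 0.0435 -0.8126]
 [ 0.2712 -0.6054]
 [ 0.0124 -0.4597]
 [-0.0681 -0.4583]
 [-0.0634 -0.5719]
 [-0.6529 -1.1233]
 [-0.3129 -1.3981]
 [-0.2734 -1.1599]
 [-0.3983 -1.4466]]
longspace [0.5165 0.1486] shortspace [0.6031 0.258 ] knob [0.4358 0.2503] theta deg 106.59569222209296
```

Pins, hub, pointer and knob agree with the given sizes (hub to pointer tip is 154 mm against 156 mm). I'll look from the wrist camera over the carousel to refine the rotor pose.

```bash
python3 -m inch '[[0.1,0,0,0],[0.13,0,0,0],[0.13,0,0,0],[0.1,0,0,0.05],[0,0,0,0.05],[0,0,0,0],[0,0,0,0]]' ; python3 - <<'E'
from h import *
s=env.read_state();print(s['qpos'],s['eef_pos'],s['tool_rot'])
c=env.get_calibration('wrist');import json
json.dump({k:np.array(v).tolist() for k,v in c.items()},open('w1.json','w'))
snap('wrist','w1.png',s=1.25)
R=cv2.Rodrigues(np.array(c['rvec'],float))[0];print(-R.T@np.array(c['tvec']))
E
```

```text
clock: 0.68
eef_pos: [0.4998, 0.1149, 0.2497]
tool_rot: [-0.0, 0.742, 0.67, -0.0]
ft_force: [-0.6, 0.2, 0.7]
grip_width: 0.0856
finger_force: 0.0
[ 2.26135674e-01  2.40226834e-01 -2.29514794e-04  1.33096157e+00
 -1.75709850e-04  1.89965445e+00] [0.49981935 0.11494033 0.24974243] [-7.43881265e-05  7.42476170e-01  6.69872400e-01 -3.14289187e-04]
[0.50640716 0.17858116 0.37321596]
```

View pics/w1.png

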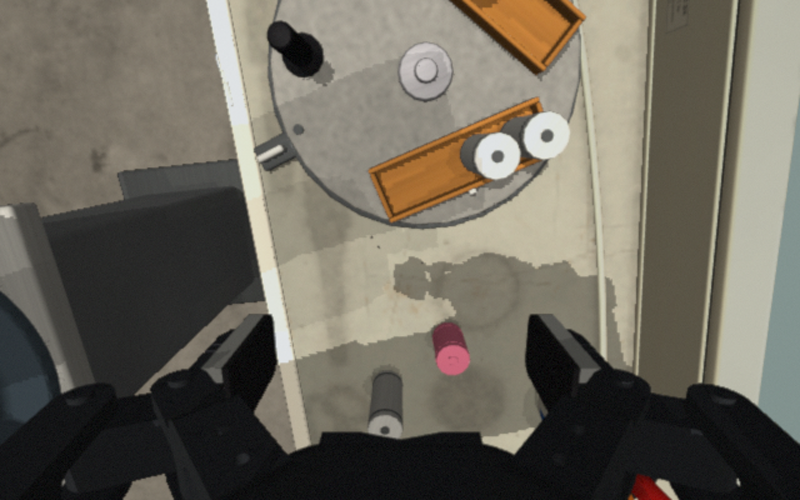

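The wrist view (1.25x) shows the hub at (426,70), knob top at (281,36) and long fixed pin tops at (497,156) and (546,135). The tray corners are at (392,221), (370,172) and (540,98), the pointer rib runs (284,145) to (258,158), and the loose long pin top is at (385,429).

```bash
cat > fit2.py <<'E'
from h import *
import json
from scipy.optimize import least_squares
np.set_printoptions(precision=4,suppress=True)
c=json.load(open('w1.json'));ca=env.get_calibration('scene')
rot=lambda a,p:np.array([np.cos(a)*p[0]-np.sin(a)*p[1],np.sin(a)*p[0]+np.cos(a)*p[1]])
r=np.radians
W=lambda u,v:np.array([u,v])/1.25
A=lambda u,v:np.array([230+u/4.4,170+v/4.4])
kn=rot(r(240),(-.095,0));s1=rot(r(120),(-.073,-.049));s2=rot(r(120),(-.073,-.016))
obs=[(c,W(426,70),(0,0),.037),(c,W(497,156),(-.073,-.016),.1),(c,W(546,135),(-.073,-.049),.1),(c,W(281,36),kn,.091),
(c,W(392,221),(-.096,.07),.044),(c,W(370,172),(-.05,.07),.044),(c,W(540,98),(-.05,-.07),.044)]
def res(x):return np.ravel([proj('',np.r_[rot(x[2],p)+x[:2],z],k)[0]-uv for k,uv,p,z in obs])
s=least_squares(res,[.528,.228,1.86]);x=s.x
print(x,np.degrees(x[2]));print(res(x).reshape(-1,2))
Wd=lambda p:rot(x[2],p)+x[:2]
print('longspace',Wd((-.073,.034)),'shortspace',Wd(rot(r(120),(-.073,.034))),'knob',Wd(kn))
a,b=ray('',*W(284,145),.018,c),ray('',*W(258,158),.018,c);print('rib',a,b,np.degrees(np.arctan2(a[1]-b[1],a[0]-b[0])),np.degrees(np.arctan2(x[1]-b[1],x[0]-b[0])))
print('long',ray('',*W(385,429),.072,c),'pink',ray('',*W(455,360),.048,c))
for n,p,z in(('jarnear',(172,545),.09),('jar115?',(172,545),.115)):print(n,ray('scene',*A(*p),z))
print('jarfar',ray('scene',212,250,.115),ray('scene',212,250,.09))
E
python3 fit2.py
```

```text
[0.531  0.2279 1.8689] 107.07806717445108
[[ 0.5884  0.1626]
 [ 1.3534  0.6613]
 [ 1.6769  0.7574]
 [-1.4718 -0.6353]
 [-0.6552  2.5617]
 [-1.7565 -1.1755]
 [-0.0712 -1.6809]]
longspace [0.5199 0.1482] shortspace [0.6056 0.2582] knob [0.4384 0.2492]
rib [0.4103 0.1857 0.018 ] [0.387  0.1775 0.018 ] 19.23160313012906 19.27744701259411
long [ 0.4695 -0.0528  0.072 ] pink [ 0.5346 -0.0081  0.048 ]
jarnear [0.4168 0.3876 0.09  ]
jar115? [0.4031 0.3999 0.115 ]
jarfar [0.6525 0.3847 0.115 ] [0.6723 0.3721 0.09  ]
```

```bash
cat > d.py <<'E'
import sys
from h import *
from scipy.spatial.transform import Rotation as Ro
# usage: d.py x y z [tau_deg]: normalised shifts in tool axes at tau (default: present)
s=env.read_state();q=s['tool_rot'];R=Ro.from_quat([q[1],q[2],q[3],q[0]]).as_matrix()
t0=-np.degrees(np.arctan2(R[1,1],R[0,1]))
t=float(sys.argv[4]) if len(sys.argv)>4 else t0
a=-np.radians(t);Y=np.array([np.cos(a),np.sin(a),0]);X=np.array([-Y[1],Y[0],0])
d=np.array(sys.argv[1:4],float)-s['eef_pos']
print('tau now %.2f turn %.3f'%(t0,(t-t0)/60),'shift',np.round([X@d/.25,Y@d/.25,-d[2]/.25],3),s['eef_pos'].round(4),s['qpos'].round(2),s['clock'],s['ft_force'].round(1))
E
python3 -m inch '[[0,0,0,-0.05],[0,0,0,-0.1],[0,0,0,-0.117],[0,0,0,-0.117],[0,0,0,-0.117],[0,0,0,-0.117],[0,0,0,-0.117],[0,0,0,-0.117],[0,0,0,-0.117],[0,0,0,-0.117],[0,0,0,-0.117],[0,0,0,-0.117],[0,0,0,-0.117],[0,0,0,-0.117],[0,0,0,-0.117],[0,0,0,-0.117],[0,0,0,-0.1],[0,0,0,-0.05],[0,0,0,0],[0,0,0,0]]'
python3 d.py 0.468 -0.0535 0.11; python3 d.py 0.468 -0.0535 0.11 -107
```

```text
clock: 2.4
eef_pos: [0.5, 0.1143, 0.25]
tool_rot: [-0.0, -0.175, 0.985, -0.0]
ft_force: [0.0, 0.3, 0.1]
grip_width: 0.0852
finger_force: 0.0
tau now -110.15 turn 0.000 shift [ 0.351 -0.586  0.56 ] [0.5    0.1143 0.25  ] [ 0.22  0.24 -0.    1.33 -0.   -0.13] 2.4 [0.  0.3 0.1]
tau now -110.15 turn 0.053 shift [ 0.319 -0.605  0.56 ] [0.5    0.1143 0.25  ] [ 0.22  0.24 -0.    1.33 -0.   -0.13] 2.4 [0.  0.3 0.1]
```

```bash
python3 -m inch '[[0,0,0,0.053],[0.02,-0.04,0.03,0],[0.04,-0.075,0.07,0],[0.05,-0.095,0.09,0],[0.05,-0.095,0.09,0],[0.05,-0.095,0.09,0],[0.05,-0.095,0.09,0],[0.04,-0.07,0.07,0],[0.019,-0.04,0.03,0],[0,0,0,0],[0,0,0,0],[0,0,0,0]]'
python3 d.py 0.4685 -0.0535 0.042; python3 - <<'E'
from h import *
snap('wrist','w2.png')
E
```

```text
clock: 3.4
eef_pos: [0.4691, -0.0525, 0.111]
tool_rot: [0.001, -0.148, 0.989, -0.0]
ft_force: [-0.0, -0.1, -0.1]
grip_width: 0.0858
finger_force: 0.0
tau now -107.08 turn 0.000 shift [ 0.003 -0.003  0.276] [ 0.4691 -0.0525  0.111 ] [-0.11  0.23 -0.38  0.96  0.   -0.41] 3.4 [-0.  -0.1 -0.1]
```

View pics/w2.png

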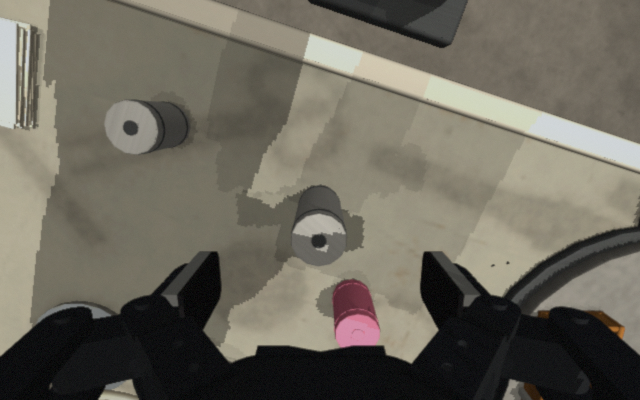

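The long pin top at (319,240) is centred between the fingers, and the short pin top is at (130,127). I'll descend and grip, and compute both positions.

```bash
python3 - <<'E'
from h import *
print(ray('wrist',319,240,.072),ray('wrist',130,127,.048),proj('wrist',[.469,-.0525,.072]))
E
python3 -m inch '[[0,0,0.02,0],[0,0,0.05,0],[0.003,-0.003,0.065,0],[0,0,0.065,0],[0,0,0.05,0],[0,0,0.026,0],[0,0,0,0],[0,0,0,0]]'
python3 d.py 0.4685 -0.0535 0.042
```

```text
[ 0.46816721 -0.05403808  0.072     ] [ 0.44468493 -0.1691613   0.048     ] [[321.35095331 242.24293845]]
clock: 4.12
eef_pos: [0.4679, -0.0536, 0.0413]
tool_rot: [0.0, -0.149, 0.989, 0.0]
ft_force: [0.1, -0.8, 0.6]
grip_width: 0.0856
finger_force: 0.0
tau now -107.13 turn 0.000 shift [-0.002 -0.    -0.003] [ 0.4679 -0.0536  0.0413] [-0.11  0.3  -0.48  0.79  0.   -0.41] 4.1167 [ 0.1 -0.8  0.6]
```

```bash
python3 -m inch '[[0,0,0,0],[0,0,0,0],[0,0,0,0],[0,0,0,0],[0,0,0,0],[0,0,0,0],[0,0,0,0],[0,0,0,0],[0,0,0,0],[0,0,0,0]]' 1
python3 -m inch '[[0,0,-0.02,0],[0,0,-0.05,0],[0,0,-0.09,0],[0,0,-0.11,0],[0,0,-0.09,0],[0,0,-0.05,0],[0,0,-0.02,0],[0,0,0,0]]'
python3 d.py 0.5190 0.1482 0.15
```

```text
clock: 4.95
eef_pos: [0.468, -0.0539, 0.0415]
tool_rot: [0.0, -0.149, 0.989, -0.0]
ft_force: [-1.5, 0.0, 8.1]
grip_width: 0.0292
finger_force: 58.5
clock: 5.62
eef_pos: [0.4683, -0.054, 0.1495]
tool_rot: [0.001, -0.149, 0.989, -0.0]
ft_force: [0.0, 0.8, -1.9]
grip_width: 0.0287
finger_force: 59.2
tau now -107.10 turn 0.000 shift [-0.432  0.714 -0.002] [ 0.4683 -0.054   0.1495] [-0.11  0.2  -0.31  1.06 -0.   -0.41] 5.6167 [ 0.   0.8 -1.9]
```

```bash
python3 -m inch '[[-0.02,0.034,0,0],[-0.04,0.066,0,0],[-0.06,0.1,0,0],[-0.07,0.115,0,0],[-0.07,0.115,0,0],[-0.07,0.115,0,0],[-0.055,0.09,0,0],[-0.032,0.053,0,0],[-0.015,0.026,0,0],[0,0,0,0],[0,0,0,0],[0,0,0,0]]'
python3 d.py 0.5190 0.1482 0.15; python3 - <<'E'
from h import *
import json
c=env.get_calibration('wrist')
json.dump({k:np.array(v).tolist() for k,v in c.items()},open('w3.json','w'))
snap('wrist','w3.png',s=1.25)
E
```

```text
clock: 6.62
eef_pos: [0.518, 0.1475, 0.1481]
tool_rot: [-0.0, -0.148, 0.989, -0.0]
ft_force: [0.5, 0.1, -0.3]
grip_width: 0.0287
finger_force: 59.3
tau now -107.05 turn 0.000 shift [-0.005  0.002 -0.008] [0.518  0.1475 0.1481] [ 0.28  0.33 -0.14  1.1  -0.   -0.02] 6.6167 [ 0.5  0.1 -0.3]
```

View pics/w3.png

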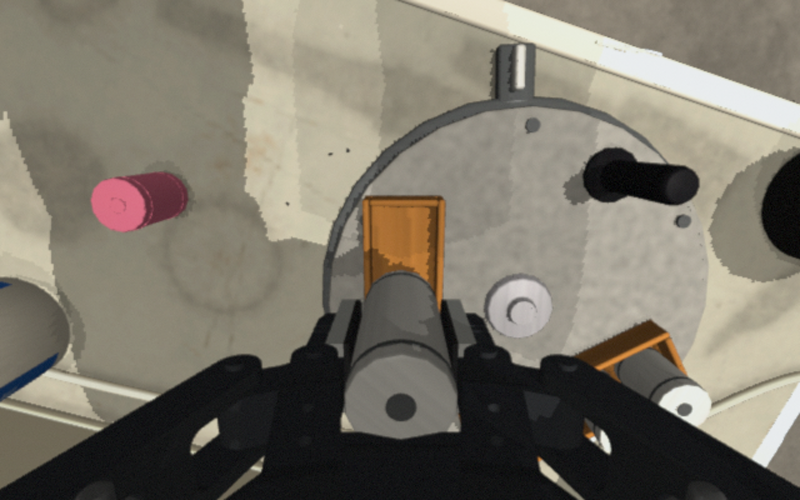

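The tray's end corners are at (364,197) and (445,197) (1.25x), so its axis is at u≈404 against the pin at 401. Other points: hub (520,306), knob top (681,185), rib (519,46) to (519,88).

```bash
cat > fit3.py <<'E'
from h import *
import json
from scipy.optimize import least_squares
np.set_printoptions(precision=4,suppress=True)
c=json.load(open('w3.json'))
rot=lambda a,p:np.array([np.cos(a)*p[0]-np.sin(a)*p[1],np.sin(a)*p[0]+np.cos(a)*p[1]])
r=np.radians
W=lambda u,v:np.array([u,v])/1.25
kn=rot(r(240),(-.095,0));s2=rot(r(120),(-.073,-.016))
obs=[(W(521,306),(0,0),.037),(W(681,185),kn,.091),(W(364,197),(-.096,.07),.044),(W(445,197),(-.05,.07),.044)]
def res(x):return np.ravel([proj('',np.r_[rot(x[2],p)+x[:2],z],c)[0]-uv for uv,p,z in obs])
s=least_squares(res,[.528,.228,1.86]);x=s.x
print(x,np.degrees(x[2]));print(res(x).reshape(-1,2))
Wd=lambda p:rot(x[2],p)+x[:2]
print('longspace',Wd((-.073,.034)),'shortspace',Wd(rot(r(120),(-.073,.034))),'knob',Wd(kn))
for p in ((364,197),(445,197)):print(ray('',*W(*p),.044,c))
a,b=ray('',*W(519,88),.018,c),ray('',*W(519,46),.018,c);print('rib',a,b,np.degrees(np.arctan2(a[1]-b[1],a[0]-b[0])),np.degrees(np.arctan2(x[1]-b[1],x[0]-b[0])))
E
python3 fit3.py
```

```text
[0.5291 0.2274 1.8619] 106.6804342246639
[[ 0.749   4.1825]
 [ 2.0861 -1.2293]
 [-2.9839 -0.9113]
 [-0.3311 -0.4408]]
longspace [0.5175 0.1477] shortspace [0.604  0.2572] knob [0.4367 0.2493]
[0.4896 0.1174 0.044 ]
[0.4767 0.1597 0.044 ]
rib [0.4078 0.1838 0.018 ] [0.3873 0.1759 0.018 ] 21.279576923816535 19.961163694076976
```

```bash
python3 -m inch '[[0,0.004,0.01,0],[0,0,0.03,0],[0,0,0.05,0],[0,0,0.05,0],[0,0,0.05,0],[0,0,0.04,0],[0,0,0.03,0],[0,0,0.02,0],[0,0,0.015,0],[0,0,0.01,0],[0,0,0,0],[0,0,0,0]]'
python3 d.py 0.518 0.1485 0.0695
```

```text
clock: 7.67
eef_pos: [0.5184, 0.1494, 0.0726]
tool_rot: [0.0, -0.149, 0.989, 0.0]
ft_force: [0.2, -0.3, -0.5]
grip_width: 0.0288
finger_force: 59.3
tau now -107.10 turn 0.000 shift [ 0.003 -0.003  0.012] [0.5184 0.1494 0.0726] [ 0.28  0.39 -0.25  0.92  0.   -0.02] 7.6667 [ 0.2 -0.3 -0.5]
```

```bash
python3 -m inch '[[0,0,0.004,0],[0,0,0.004,0],[0,0,0.003,0],[0,0,0,0],[0,0,0,0]]'
python3 -m inch '[[0,0,0,0],[0,0,0,0],[0,0,0,0],[0,0,0,0],[0,0,0,0],[0,0,0,0],[0,0,0,0],[0,0,0,0]]' 0
python3 -m inch '[[0,0,-0.02,0],[0,0,-0.05,0],[0,0,-0.09,0],[0,0,-0.11,0],[0,0,-0.09,0],[0,0,-0.06,0],[0,0,-0.03,0],[0,0,0,0]]'
python3 d.py 0.444 -0.1685 0.16 -46.9
```

```text
clock: 8.08
eef_pos: [0.5182, 0.1494, 0.0696]
tool_rot: [0.0, -0.149, 0.989, -0.0]
ft_force: [0.1, -0.0, -1.2]
grip_width: 0.0289
finger_force: 59.3
clock: 8.75
eef_pos: [0.5182, 0.1494, 0.0695]
tool_rot: [0.0, -0.149, 0.989, -0.0]
ft_force: [0.1, 0.2, -0.3]
grip_width: 0.0854
finger_force: 0.0
clock: 9.42
eef_pos: [0.519, 0.1496, 0.1837]
tool_rot: [0.001, -0.149, 0.989, 0.0]
ft_force: [0.1, 0.6, -0.4]
grip_width: 0.085
finger_force: 0.0
tau now -107.10 turn 1.003 shift [-0.65  -1.134  0.095] [0.519  0.1496 0.1837] [ 0.28  0.31 -0.07  1.18  0.   -0.02] 9.4167 [ 0.1  0.6 -0.4]
```

```bash
python3 - <<'E'
from h import *
A=lambda u,v:(230+u/4.4,170+v/4.4)
for n,p,z in(('jarrim',(347,42),.1),('jarbase',(347,120),0),('loupetop',(605,5),.042),('card',(682,68),.016)):print(n,ray('scene',*A(*p),z).round(3))
E
python3 -m inch '[[0,0,0,0.06],[0,0,0,0.11],[0,0,0,0.117],[0,0,0,0.117],[0,0,0,0.117],[0,0,0,0.117],[0,0,0,0.117],[0,0,0,0.117],[0,0,0,0.08],[0,0,0,0.05],[0,0,0,0]]'
python3 d.py 0.444 -0.1685 0.16 -46.9
```

```text
jarrim [ 0.635 -0.074  0.1  ]
jarbase [ 0.645 -0.084  0.   ]
loupetop [ 0.526 -0.307  0.042]
card [ 0.44  -0.301  0.016]
clock: 10.33
eef_pos: [0.5176, 0.1492, 0.1807]
tool_rot: [-0.001, 0.368, 0.93, -0.001]
ft_force: [0.3, -0.3, -0.2]
grip_width: 0.0856
finger_force: 0.0
tau now -46.83 turn -0.001 shift [-0.653 -1.129  0.083] [0.5176 0.1492 0.1807] [ 0.28  0.32 -0.07  1.18  0.    1.03] 10.3333 [ 0.3 -0.3 -0.2]
```

```bash
python3 -m inch '[[-0.02,-0.035,0,0],[-0.04,-0.07,0.008,0],[-0.06,-0.104,0.01,0],[-0.075,-0.13,0.01,0],[-0.075,-0.13,0.01,0],[-0.075,-0.13,0.01,0],[-0.075,-0.13,0.01,0],[-0.075,-0.13,0.01,0],[-0.065,-0.11,0.01,0],[-0.05,-0.088,0.005,0],[-0.03,-0.052,0,0],[-0.013,-0.02,0,0],[0,0,0.05,0],[0,0,0.08,0],[0,0,0.06,0],[0,0,0.02,0],[0,0,0,0],[0,0,0,0]]'
python3 d.py 0.444 -0.1685 0.04 -46.9
python3 - <<'E'
from h import *
snap('wrist','w4.png')
print(proj('wrist',[[.444,-.1685,.048],[.444,-.1685,0]]))
E
```

```text
clock: 11.83
eef_pos: [0.445, -0.1681, 0.1091]
tool_rot: [-0.0, 0.366, 0.931, 0.0]
ft_force: [-1.0, 0.6, 0.5]
grip_width: 0.0852
finger_force: 0.0
tau now -47.04 turn 0.002 shift [ 0.002 -0.004  0.276] [ 0.445  -0.1681  0.1091] [-0.36  0.24 -0.37  0.96  0.    0.39] 11.8333 [-1.   0.6  0.5]
[[319.52242641 225.60995254]
 [319.56342101 203.97941878]]
```

View pics/w4.png

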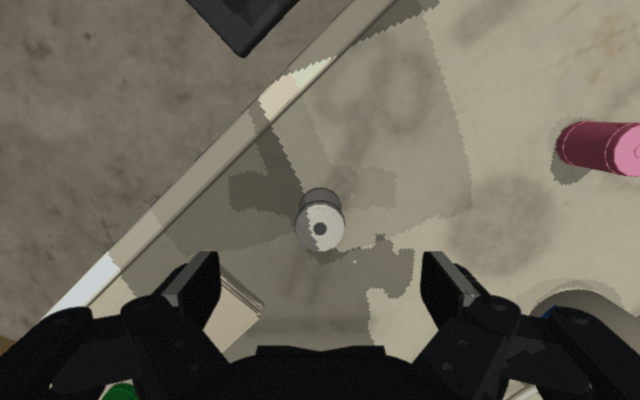

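The short pin's top is at (320,228), within about 2 px of the prediction. Next I'll descend, grip and lift.

```bash
python3 -m inch '[[0,-0.003,0.02,0],[0,0,0.05,0],[0,0,0.065,0],[0,0,0.065,0],[0,0,0.05,0],[0,0,0.026,0],[0,0,0,0],[0,0,0,0]]'
python3 -m inch '[[0,0,0,0],[0,0,0,0],[0,0,0,0],[0,0,0,0],[0,0,0,0],[0,0,0,0],[0,0,0,0],[0,0,0,0],[0,0,0,0],[0,0,0,0]]' 1
python3 -m inch '[[0,0,-0.02,0],[0,0,-0.06,0],[0,0,-0.1,0],[0,0,-0.14,0],[0,0,-0.14,0],[0,0,-0.09,0],[0,0,-0.05,0],[0,0,-0.02,0],[0,0,0,0]]'
python3 d.py 0.6044 0.2576 0.19 -46.9
```

```text
clock: 12.55
eef_pos: [0.4446, -0.169, 0.0401]
tool_rot: [0.0, 0.367, 0.93, -0.0]
ft_force: [0.2, 0.4, 0.7]
grip_width: 0.0852
finger_force: 0.0
clock: 13.38
eef_pos: [0.4447, -0.1691, 0.0403]
tool_rot: [0.0, 0.367, 0.93, -0.0]
ft_force: [-2.2, 0.7, 9.0]
grip_width: 0.0285
finger_force: 58.5
clock: 14.13
eef_pos: [0.4449, -0.1691, 0.1957]
tool_rot: [0.001, 0.367, 0.93, 0.0]
ft_force: [0.5, 0.2, -1.1]
grip_width: 0.0283
finger_force: 59.2
tau now -46.98 turn 0.001 shift [0.7   1.682 0.023] [ 0.4449 -0.1691  0.1957] [-0.36  0.18 -0.21  1.18 -0.    0.39] 14.1333 [ 0.5  0.2 -1.1]
```

```bash
python3 -m inch '[[0.012,0.03,0,0],[0.029,0.07,0,0],[0.046,0.11,0,0],[0.058,0.14,0,0],[0.06,0.145,0,0],[0.06,0.145,0,0],[0.06,0.145,0,0],[0.06,0.145,0,0],[0.06,0.145,0,0],[0.06,0.145,0,0],[0.058,0.14,0,0],[0.054,0.13,0,0],[0.042,0.1,0,0],[0.025,0.06,0,0],[0.013,0.03,0,0],[0.002,0.005,0,0],[0,0,0,0],[0,0,0,0],[0,0,0,0]]'
python3 d.py 0.6044 0.2576 0.15 -46.9
```

```text
clock: 15.72
eef_pos: [0.6039, 0.2572, 0.1949]
tool_rot: [-0.0, 0.367, 0.93, -0.0]
ft_force: [-0.4, 0.4, -1.0]
grip_width: 0.0282
finger_force: 59.3
tau now -46.92 turn 0.000 shift [-0.     0.003  0.179] [0.6039 0.2572 0.1949] [ 0.4   0.56  0.33  1.34 -0.    1.15] 15.7167 [-0.4  0.4 -1. ]
```

```bash
python3 -m inch '[[0,0,0.04,0],[0,0,0.07,0],[0,0.003,0.05,0],[0,0,0.02,0],[0,0,0,0],[0,0,0,0]]'
python3 d.py 0.6044 0.2576 0.0683 -46.9; python3 - <<'E'
from h import *
import json
c=env.get_calibration('wrist')
json.dump({k:np.array(v).tolist() for k,v in c.items()},open('w5.json','w'))
snap('wrist','w5.png',s=1.25)
E
```

```text
clock: 16.22
eef_pos: [0.6045, 0.2585, 0.15]
tool_rot: [-0.0, 0.367, 0.93, -0.0]
ft_force: [0.2, -0.3, 1.0]
grip_width: 0.0279
finger_force: 59.3
tau now -46.96 turn 0.001 shift [-0.002 -0.003  0.327] [0.6045 0.2585 0.15  ] [ 0.4   0.57  0.24  1.24 -0.    1.16] 16.2167 [ 0.2 -0.3  1. ]
```

View pics/w5.png

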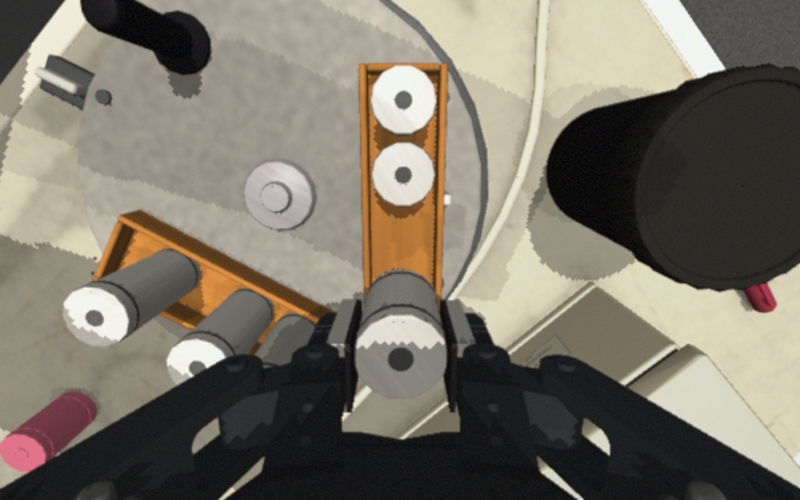

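The short row's fixed pin tops are at (403,100) and (403,174), and the held pin is at u=401, so a tool-y shift of about 1–2 mm is needed.

```bash
python3 - <<'E'
from h import *
import json
c=json.load(open('w5.json'));np.set_printoptions(precision=4,suppress=True)
a=ray('',403/1.25,100/1.25,.076,c);b=ray('',403/1.25,174/1.25,.076,c)
print(a,b,np.linalg.norm(a-b))
d=(b-a)[:2]/np.linalg.norm(b-a);t=b[:2]+d*.050
e=t-env.read_state()['eef_pos'][:2]
an=np.radians(46.96);Y=np.array([np.cos(an),np.sin(an)]);X=np.array([-Y[1],Y[0]])
print(t,'shift',X@e/.25,Y@e/.25,'row dir deg',np.degrees(np.arctan2(d[1],d[0])))
E
```

```text
[0.5447 0.3151 0.076 ] [0.5686 0.2929 0.076 ] 0.032580139190848456
[0.6052 0.2589] shift -0.0007174040706737427 0.0014522636248089776 row dir deg -42.90942791701862
```

```bash
python3 -m inch '[[0,0.003,0.01,0],[0,0,0.03,0],[0,0,0.05,0],[0,0,0.06,0],[0,0,0.05,0],[0,0,0.04,0],[0,0,0.03,0],[0,0,0.02,0],[0,0,0.015,0],[0,0,0.01,0],[0,0,0,0],[0,0,0,0]]'
python3 d.py 0.605 0.2589 0.0684
```

```text
clock: 17.27
eef_pos: [0.6053, 0.2595, 0.0713]
tool_rot: [0.0, 0.367, 0.93, 0.0]
ft_force: [-0.6, 0.3, -0.8]
grip_width: 0.0282
finger_force: 59.3
tau now -46.98 turn 0.000 shift [-0.001 -0.003  0.012] [0.6053 0.2595 0.0713] [0.41 0.62 0.12 1.07 0.   1.16] 17.2667 [-0.6  0.3 -0.8]
```

```bash
python3 -m inch '[[0,0,0.004,0],[0,0,0.004,0],[0,0,0.003,0],[0,0,0,0],[0,0,0,0]]'
python3 -m inch '[[0,0,0,0],[0,0,0,0],[0,0,0,0],[0,0,0,0],[0,0,0,0],[0,0,0,0],[0,0,0,0],[0,0,0,0]]' 0
python3 -m inch '[[0,0,-0.02,0],[0,0,-0.05,0],[0,0,-0.09,0],[0,0,-0.11,0],[0,0,-0.11,0],[0,0,-0.07,0],[0,0,-0.03,0],[0,0,0,0]]'
python3 d.py 0.4375 0.2495 0.16
```

```text
clock: 17.68
eef_pos: [0.6052, 0.2594, 0.0683]
tool_rot: [0.0, 0.367, 0.93, 0.0]
ft_force: [0.4, 0.3, -0.8]
grip_width: 0.0284
finger_force: 59.4
clock: 18.35
eef_pos: [0.6051, 0.2594, 0.0683]
tool_rot: [-0.0, 0.367, 0.93, 0.0]
ft_force: [-0.4, -0.5, -0.5]
grip_width: 0.0853
finger_force: 0.0
clock: 19.02
eef_pos: [0.6059, 0.2597, 0.1901]
tool_rot: [0.001, 0.367, 0.93, 0.001]
ft_force: [0.1, -0.0, 0.2]
grip_width: 0.0852
finger_force: 0.0
tau now -46.98 turn 0.000 shift [ 0.465 -0.489  0.121] [0.6059 0.2597 0.1901] [ 0.4   0.57  0.33  1.33 -0.    1.16] 19.0167 [ 0.1 -0.   0.2]
```

```bash
python3 -m inch '[[0.02,-0.021,0.005,0],[0.05,-0.053,0.015,0],[0.07,-0.073,0.02,0],[0.08,-0.084,0.02,0],[0.08,-0.084,0.02,0],[0.07,-0.073,0.02,0],[0.055,-0.058,0.015,0],[0.03,-0.031,0.005,0],[0.01,-0.012,0,0],[0,0,0,0],[0,0,0,0],[0,0,0,0]]'
python3 d.py 0.4375 0.2495 0.068
python3 - <<'E'
from h import *
print(proj('wrist',[[.4375,.2495,.091],[.53,.228,.037]]))
im=env.grab_frame('wrist');cv2.imwrite('pics/w6.png',im[:,:,::-1])
m=((im.max(2)<60)*255).astype(np.uint8);m[255:]=0
n,l,st,ce=cv2.connectedComponentsWithStats(m)
print([(st[i].tolist(),ce[i].round(1).tolist()) for i in range(1,n) if st[i][4]>200])
E
```

```text
clock: 20.02
eef_pos: [0.4375, 0.2494, 0.158]
tool_rot: [0.0, 0.367, 0.93, -0.0]
ft_force: [0.5, 0.3, 0.0]
grip_width: 0.0856
finger_force: 0.0
tau now -46.96 turn 0.000 shift [0.    0.001 0.36 ] [0.4375 0.2494 0.158 ] [ 0.52  0.26 -0.21  1.1  -0.    1.27] 20.0167 [0.5 0.3 0. ]
[[321.55370972 223.95451924]
 [378.79531756 297.99368004]]
[([0, 0, 195, 162, 24852], [82.8, 79.8]), ([137, 0, 95, 172, 1091], [185.7, 107.0]), ([392, 0, 195, 90, 14184], [480.6, 39.7]), ([303, 178, 39, 56, 1615], [322.2, 204.2]), ([442, 216, 9, 39, 222], [445.6, 234.6]), ([558, 225, 82, 30, 1940], [602.5, 241.7])]
```

```bash
python3 -m inch '[[0,0,0.02,0],[0,0,0.05,0],[0,0,0.065,0],[0,0,0.065,0],[0,0,0.065,0],[0,0,0.05,0],[0,0,0.03,0],[0,0,0.015,0],[0,0,0,0],[0,0,0,0]]'
python3 -m inch '[[0,0,0,0],[0,0,0,0],[0,0,0,0],[0,0,0,0],[0,0,0,0],[0,0,0,0],[0,0,0,0],[0,0,0,0],[0,0,0,0],[0,0,0,0],[0,0,0,0],[0,0,0,0]]' 1
python3 d.py 0.4375 0.2495 0.068
```

```text
clock: 20.9
eef_pos: [0.437, 0.2494, 0.0686]
tool_rot: [0.0, 0.367, 0.93, 0.0]
ft_force: [-0.2, -0.2, -0.8]
grip_width: 0.0848
finger_force: 0.0
clock: 21.9
eef_pos: [0.4371, 0.2495, 0.0687]
tool_rot: [0.0, 0.367, 0.93, 0.0]
ft_force: [0.3, 0.3, 5.6]
grip_width: 0.0168
finger_force: 58.8
tau now -46.98 turn 0.000 shift [-0.001  0.001  0.003] [0.4371 0.2495 0.0687] [ 0.52  0.33 -0.36  0.88 -0.    1.27] 21.9 [0.3 0.3 5.6]
```

```bash
python3 -m inch '[[0.001,0.0018,0,0.005],[0.0019,0.0035,0,0.01],[0.0038,0.007,0,0.02],[0.0058,0.0105,0,0.03],[0.0077,0.014,0,0.04],[0.0077,0.014,0,0.04],[0.0077,0.014,0,0.04],[0.0077,0.014,0,0.04],[0.0077,0.014,0,0.04],[0.0077,0.014,0,0.04],[0.0077,0.014,0,0.04],[0.0077,0.014,0,0.04],[0.0058,0.0105,0,0.03],[0.0038,0.007,0,0.02],[0.0019,0.0035,0,0.01],[0.001,0.0018,0,0.005],[0,0,0,0]]'
python3 - <<'E'
from h import *
s=env.read_state();p=s['eef_pos'][:2]-[.53,.228];print(np.hypot(*p),np.degrees(np.arctan2(p[1],p[0])),s['ft_force'],s['moment'])
E
python3 d.py .53 .228 .0687
```

```text
clock: 23.32
eef_pos: [0.4566, 0.2899, 0.0687]
tool_rot: [-0.0, 0.574, 0.819, 0.001]
ft_force: [-4.7, 3.8, 6.7]
grip_width: 0.0167
finger_force: 59.0
0.09598703725811782 139.85245934723196 [-4.72560614  3.84583738  6.72065105] [0.71246297 0.75104286 0.02140873]
tau now -19.99 turn 0.000 shift [-0.333  0.191 -0.   ] [0.4566 0.2899 0.0687] [ 0.56  0.4  -0.26  0.92  0.    1.79] 23.3167 [-4.7  3.8  6.7]
```

```bash
python3 -m inch '[[0.001,0.0018,0,0.005],[0.0019,0.0035,0,0.01],[0.0038,0.007,0,0.02],[0.0058,0.0105,0,0.03],[0.0079,0.0139,0,0.04],[0.0079,0.0139,0,0.04],[0.0079,0.0139,0,0.04],[0.0079,0.0139,0,0.04],[0.0079,0.0139,0,0.04],[0.0079,0.0139,0,0.04],[0.0079,0.0139,0,0.04],[0.0079,0.0139,0,0.04],[0.0079,0.0139,0,0.04],[0.0079,0.0139,0,0.04],[0.0079,0.0139,0,0.04],[0.0079,0.0139,0,0.04],[0.0058,0.0105,0,0.03],[0.0038,0.007,0,0.02],[0.0019,0.0035,0,0.01],[0.001,0.0018,0,0.005]]'
python3 - <<'E'
from h import *
s=env.read_state();p=s['eef_pos'][:2]-[.53,.228];print(np.hypot(*p),np.degrees(np.arctan2(p[1],p[0])),s['ft_force'],s['moment'])
E
```

```text
clock: 24.98
eef_pos: [0.5076, 0.322, 0.0687]
tool_rot: [-0.001, 0.802, 0.597, 0.001]
ft_force: [-2.0, 5.9, 4.5]
grip_width: 0.0167
finger_force: 58.8
0.09663665633540244 103.38723927336288 [-1.98990144  5.85638464  4.54784784] [1.00168178 0.40617531 0.01120525]
```

```bash
python3 -m inch '[[0.001,0.0018,0,0.005],[0.0019,0.0035,0,0.01],[0.0038,0.007,0,0.02],[0.0058,0.0105,0,0.03],[0.0078,0.0139,0,0.04],[0.0078,0.0139,0,0.04],[0.0078,0.0139,0,0.04],[0.0078,0.0139,0,0.04],[0.0078,0.0139,0,0.04],[0.0078,0.0139,0,0.04],[0.0058,0.0105,0,0.03],[0.0058,0.0105,0,0.03],[0.0038,0.007,0,0.02],[0.0019,0.0035,0,0.01],[0.001,0.0018,0,0.005],[0,0,0,0],[0,0,0,0],[0,0,0,0]]'
python3 - <<'E'
from h import *
from scipy.optimize import least_squares
s=env.read_state();p=s['eef_pos'][:2]-[.53,.228];print(np.hypot(*p),np.degrees(np.arctan2(p[1],p[0])),s['ft_force'],s['moment'])
P=np.array([[.4371,.2495],[.4566,.2899],[.5076,.322],s['eef_pos'][:2]])
f=least_squares(lambda c:np.hypot(*(P-c).T)-.095,[.53,.228]).x;print(f,np.degrees(np.arctan2(*(P-f).T[::-1])))
im=env.grab_frame('scene')[:,:,::-1];cv2.imwrite('pics/raw_f.png',im)
cv2.imwrite('pics/f.png',cv2.resize(im[200:305,230:340],None,fx=5.6,fy=5.6,interpolation=cv2.INTER_CUBIC))
# predicted picture of rib and mark
ptr=[[.3873,.1768,.018],[.409,.1845,.018]]
t=np.radians(19.4);m=[[.53-.0995*np.cos(t),.228-.0995*np.sin(t),.044]]
print((proj('scene',ptr+m)-[230,200])*5.6)
E
```

```text
clock: 26.48
eef_pos: [0.5475, 0.3233, 0.0687]
tool_rot: [-0.001, 0.908, 0.418, 0.001]
ft_force: [1.5, 8.3, 1.4]
grip_width: 0.0168
finger_force: 58.5
0.09690945070736079 79.5774656026366 [1.51378397 8.328065   1.42013584] [ 1.47221197 -0.24991215 -0.08380973]
[0.53011965 0.22980835] [168.04732437 140.73898342 103.72683326  79.45127836]
[[513.35955339 384.57175321]
 [475.23326075 375.05910176]
 [425.91552974 334.95343561]]
```

View pics/f.png

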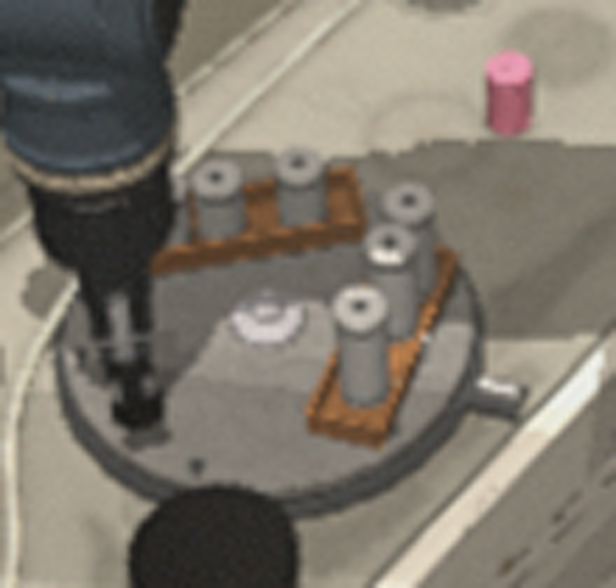

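The final view shows all the pins standing: two fixed pins plus the loose one in the long row on the pointer side, and the short pin in the short row. The long row's white mark is at (426,338), within about 3 px of where I predicted it for the pointer's line. The knob is still gripped at 58 N.

```bash
python3 -m inch '[[0,0,0,0],[0,0,0,0],[0,0,0,0],[0,0,0,0]]' && python3 -c "
from station import env
print(env.sign_off())"
```

```text
clock: 26.87
eef_pos: [0.5475, 0.3233, 0.0687]
tool_rot: [-0.001, 0.908, 0.418, 0.001]
ft_force: [2.5, 8.3, 0.3]
grip_width: 0.0163
finger_force: 58.5
the job is handed in; nothing more can be done
None
```

I handed the job in at 26.9 s: both pins stand let go in their matching rows, the long row's mark is on the pointer line to within about 1–2° by my measurements, and the gripper still holds the knob at 58 N (no verdict was returned).

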